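# Clamp the gauge stand, fold out its hook and hang up the gourd sizing ring

## Robot

A 6-joint arm with a two-finger parallel gripper is mounted at the origin on a cart in front of the work surface, level with it; the furniture and walls round the work are solid. World frame = base frame: x ahead of the robot, y to its left, z up, the work surface at z = 0. Lengths are in m, angles in rad, forces in N, time in s.
With the tool pointing down it reaches from about 0.425 to 0.95 m from the base axis. Payload 3.5 kg.
Tool frame: the origin (TCP) lies at the very end of the fingers, on their centre line; the grasp point (between the pads) lies 19 mm behind it; z points along the fingers, y is the line along which they close (so a half turn about z gives the same grasp; the last joint's range is limited). The gripper opens to 85 mm and grips with 20 to 120 N. Pads are 22 mm wide; open, the fingers measure 114 mm over their backs; the gripper's body (76 mm by 85 mm) begins 54 mm behind the grasp point. The pads swing forward as they close: fully open they stand 13 mm farther back than shut.
Start: joints at [-1.306, 0.286, 1.577, -0, 1.279, -0.15], TCP at [0.272, -0.618, 0.231] pointing down, gripper open.
Joint ranges: [-2.77, 2.77], [-0.9, 2.22], [0.21, 2.48], [-1.53, 4.67], [0.24, 2.81], [-2.84, 2.84]. Speed limits (rad/s): [2.79, 2.79, 3.14, 3.14, 3.14, 3.14].

## Interface

Orientations are given as a unit quaternion [x, y, z, w].
In Python, from plant import ctrl gives the robot as it stands.
- The arm moves only by the shell command python3 inch.py 'ROWS' [FORCE]. ROWS is a JSON list that holds a single list of rows (three levels of brackets), with 1 to 10 rows, each of 7 numbers: dx, dy, dz in cm, then a rotation vector rx, ry, rz in rad, then the opening from 0.0 (shut) to 1.0 (fully open); each row is the pose to reach, as a shift and turn from the pose commanded when the command began, along the tool's axes at that moment; what a row does not reach only later rows make up. A row lasts 1/8 s, in which the tool goes at most 0.0625 m and 0.188 rad, less where a joint would pass 70% of its speed; a pose out of reach is approached as far as the arm can. The fingers move at their own pace and stop on an object; FORCE is the grip in N (left out, the last holds). Time passes only in rows, so rows that do not move let the fingers close. It prints the time, the measured TCP pose, the force, the opening and the grip force at its end. Input that does not fit is refused with a message, and nothing moves.
- ctrl.get_state(): the state, without advancing time (a new reading comes with each control period).
- ctrl.read_camera(name): name is "scene" or "side" or "wrist"; returns a dict with "pixels" (480x640x3 uint8, red, green, blue), "camera_matrix" (3x3 intrinsics, pixels), "dist_coeffs" ([k1, k2, p1, p2, k3] as OpenCV has them; the pictures are not rectified), "xyz" and "orientation" of the camera in the world. Camera axes: x right, y down, z forward; pixel columns grow to the right and rows downward; lengths in m; the calibration is good to about 2 mm. A picture is of the moment at which its call begins. There is no depth.
- ctrl.sign_off(): hands the job in; it is judged then, once.
The state is a dict: "time": time; "qpos": joint angles; "dq": joint speeds; "joint_efforts": joint torques, N m; "eef_pos": TCP position; "tcp_rot": TCP orientation; "contact_force": force on the tool from outside, world axes, zero at the start; "wrist_torque": the same for the moment, N m; "opening": opening from 0.0 (shut) to 1.0 (fully open); "finger_force": force on a finger pad.
Only numpy, scipy, OpenCV 4.12 (cv2) and the standard library are available. Lean on these libraries where they do the work, as an engineer would, in place of code of your own. Each camera call takes 0.05 s, during which the arm holds its last target. There are 200 camera calls.

## Task

Put the gourd sizing ring away on its stand. First turn the red clamp knob on the stand's foot clockwise until it clicks over to its stop, next swing the yellow folding hook all the way out until it stands square to the blue panel, and then pick up the sizing ring and hang it by its ring on the hook, behind the upturned end, so that it hangs free and all but still with its green grip down. Leave the gourd and the small black-lidded jar where they are.

Things in the scene. Friction and masses are not known exactly. Their poses are not given: they have to be found in the camera images.
- stand: Fixed stand. Origin: centre of the underside of its foot plate (200 x 260 x 16 mm); -x is its front, z up. Blue upright panel, front face at x = +74 mm, 260 mm wide, top at z = 332 mm. A ledge 30 mm deep juts from it over the folded hook (y -130 to +15 mm, underside z = 303 mm), so a tool taking the folded hook must lean 30 to 45 degrees: fingers towards the panel, gripper body back.
- hook (a joint): Yellow folding hook, angle in rad: 0 folded flat along the panel (it starts within 0.12 rad of that), 1.571 all the way out (its stop), square to the panel and pointing to the stand's front (-x). Vertical hinge axis; seen from above it turns clockwise as it opens. Stays where it is left (friction 0.05 N m).
- hook_hinge (a point): Point on the hook's vertical hinge axis at the middle of its arm; at [42, -20, 205] mm of the stand, 32 mm in front of the panel. Its frame turns with the hook: the arm, a round bar of 12 mm, runs 95 mm along its -y and there bends up (z) into the post. Steel hinge lugs reach 10 mm round the axis and 28 mm above and below the arm.
- hook_post (a point): Point on the axis of the upturned post at the hook's free end: vertical round bar of 12 mm diameter, 33 mm above the middle of the arm (27 mm above the arm's upper side); a 16 mm ball tops the post, its top 21 mm above this point. A place to pinch the hook.
- clamp_knob (a joint): Clamp knob on the stand's foot, angle in rad: 0 at the start, grows clockwise seen from above, stop at 1.2. A spring detent pushes it back (up to about 0.15 N m) until it is past 0.6, then snaps it on to the stop.
- knob_grip (a point): Point on the vertical axis of the clamp knob, 58 mm above the table, in the middle of its red bar grip. The bar is 60 mm long (along x of this frame, which turns with the knob), 15 mm wide and 28 mm high; its top is 11 mm above this point and the black disc under it (52 mm across) 16 mm below this point. It lies 119 mm in front of the panel.
- gauge: Loose gourd sizing ring, 174 mm long, 90 g, lying flat: an aluminium ring on a green grip. Origin: centre of the underside of the green grip, which is 92 mm long (x), 20 mm wide (y) and 16 mm high (z). +x points from the grip to the ring.
- gauge_ring (a point): Centre of the aluminium ring, 95 mm ahead (+x) of the gauge's origin and 5 mm above its underside. Round bar of 10 mm; the opening is 56 mm, the outside 76 mm across. The opening's axis is the gauge's z.
- gourd: Loose green gourd, 174 mm long, 45 mm wide, lying on the table; origin under its middle. To be left alone.
- salt_jar: Loose small jar with black lid, 40 mm diameter, 105 mm tall; origin under its middle. To be left alone.

How it is judged:
By the outcome, as a careful person would: the job done as asked, in the order asked, and still so for the second after the job is handed in, with the robot touching nothing.
It also fails if it takes over 72 s, if anything falls off the work surface, if the arm or the gripper's body presses on something with over 40 N, if the wrist force passes 120 N, or if a joint passes its speed limit or range.

## Working session

There is one attempt and no reset: what is moved stays moved. The work goes in short steps, Python scripts to look and compute and a shell command to move; the robot and the scene stay as the last step left them, time stands still between calls to the robot, and variables do not carry over. Pictures are saved under pics/ and viewed, at most 10 in all, crops included, and the job is handed in when it is done.

```bash
ls; mkdir -p pics; python3 - <<'E'
from plant import ctrl
import cv2,pickle
d={}
for n in("scene","side","wrist"):
    r=ctrl.read_camera(n);d[n]=r
    cv2.imwrite(f"pics/{n}0.png",r["pixels"][:,:,::-1])
    print(n,r["camera_matrix"],r["dist_coeffs"],r["xyz"],r["orientation"])
pickle.dump(d,open("c0.pkl","wb"))
print(ctrl.get_state())
E
```

```text
inch.py
pics
plant.py
scene [[529.45281107   0.         317.14157081]
 [  0.         529.45281107 240.09115856]
 [  0.           0.           1.        ]] [-0.12029586  0.          0.          0.          0.        ] [0.12239699 0.79108704 0.76765676] [-0.25911497  0.8691967  -0.40372343  0.11984957]
side [[557.98389276   0.         318.45473964]
 [  0.         557.98389276 239.39673746]
 [  0.           0.           1.        ]] [0.02827684 0.         0.         0.         0.        ] [0.54465904 1.38154245 0.61799129] [ 0.0105931   0.82396487 -0.56653799  0.00209465]
wrist [[429.78340787   0.         320.08160021]
 [  0.         429.78340787 242.68361519]
 [  0.           0.           1.        ]] [-0.06174976  0.          0.          0.          0.        ] [ 0.34105285 -0.58676343  0.37242371] [ 0.82805246 -0.54042654 -0.08192908  0.1247233 ]
{'time': 0.15, 'qpos': array([-1.30599159e+00,  2.87026343e-01,  1.57780781e+00,  8.68319939e-06,
        1.27861123e+00, -1.50010604e-01]), 'dq': array([ 0.00087189, -0.00212379, -0.00171381, -0.00073389, -0.00022168,
        0.00036757]), 'joint_efforts': array([-2.12552486e-04, -4.06604576e+01, -2.93142647e+01, -2.30082615e-04,
        3.96191259e-03, -1.58221945e-05]), 'eef_pos': array([ 0.27192946, -0.61725665,  0.23023996]), 'tcp_rot': array([ 9.78567863e-01,  2.05922508e-01, -4.89920321e-05, -9.25080921e-04]), 'contact_force': array([0.11970426, 0.70570866, 0.46273605]), 'wrist_torque': array([0.05382715, 0.0521946 , 0.02645767]), 'finger_force': 0.0, 'opening': 1.0010756053954488}
```

View pics/scene0.png

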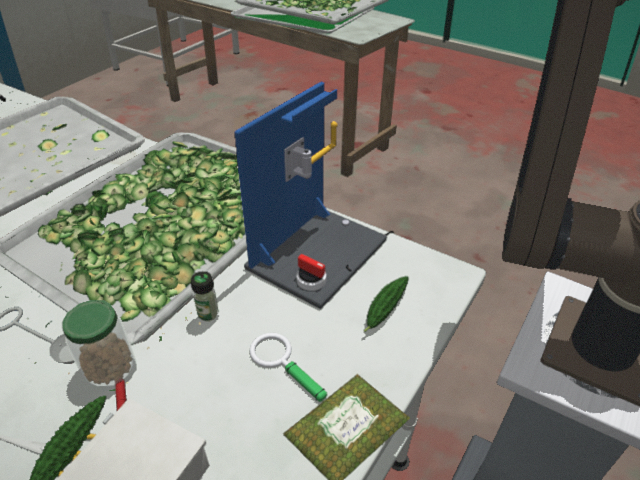

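View pics/side0.png

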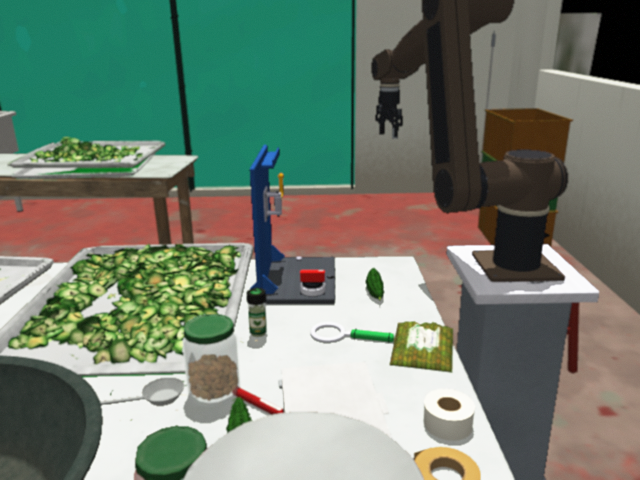

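```bash
python3 - <<'E'
import cv2,numpy as np
a=cv2.imread("pics/scene0.png");b=cv2.imread("pics/side0.png")
cv2.imwrite("pics/c1.png",cv2.resize(a[80:310,230:410],None,fx=2.6,fy=2.6,interpolation=2))
g=cv2.resize(a[325:410,240:340],None,fx=4,fy=4,interpolation=2)
h=cv2.resize(b[140:345,240:400],None,fx=2.5,fy=2.5,interpolation=2)
o=np.zeros((520,800,3),np.uint8);o[:340,:400]=g;o[:512,400:]=h[:512,:400];cv2.imwrite("pics/c2.png",o)
E
```

```text
(no output)
```

View pics/c1.png

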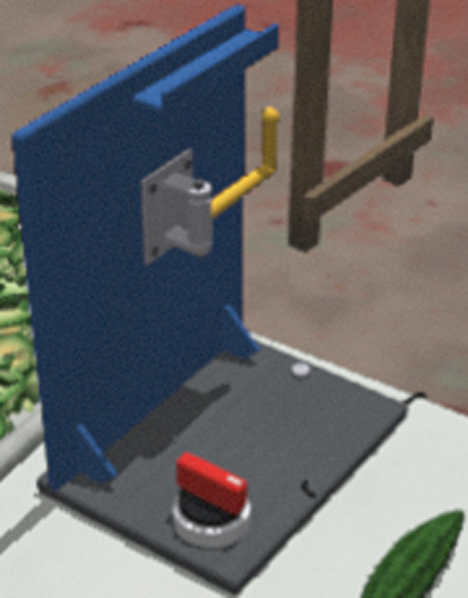

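View pics/c2.png

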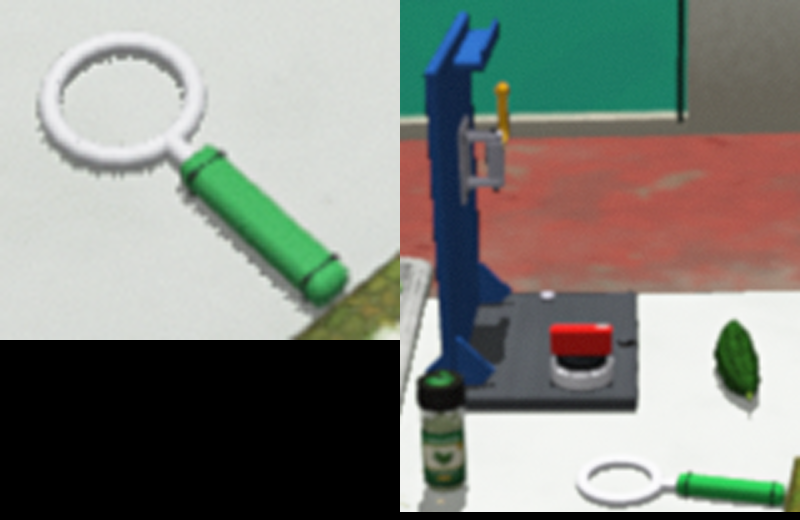

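```bash
cat > h.py <<'E'
import cv2,numpy as np,pickle
from scipy.spatial.transform import Rotation as R
from scipy.optimize import least_squares
def proj(c,P):
    Rw=R.from_quat(c["orientation"]).as_matrix().T
    return cv2.projectPoints(np.atleast_2d(P).astype(float),cv2.Rodrigues(Rw)[0],-Rw@np.array(c["xyz"]),np.array(c["camera_matrix"]),np.array(c["dist_coeffs"]))[0][:,0]
def ray(c,uv):
    n=cv2.undistortPoints(np.array([[uv]],float),np.array(c["camera_matrix"]),np.array(c["dist_coeffs"]))[0,0]
    return R.from_quat(c["orientation"]).apply([n[0],n[1],1])
def onz(c,uv,z):
    d=ray(c,uv);o=np.array(c["xyz"]);return o+d*(z-o[2])/d[2]
def tri(obs):
    A=0;b=0
    for c,uv in obs:
        d=ray(c,uv);d/=np.linalg.norm(d);M=np.eye(3)-np.outer(d,d);A=A+M;b=b+M@np.array(c["xyz"])
    return np.linalg.solve(A,b)
E
python3 - <<'E'
from h import *
d=pickle.load(open("c0.pkl","rb"));S,D=d["scene"],d["side"]
s=lambda u,v:(230+u/2.6,80+v/2.6); e=lambda u,v:(240+(u-400)/2.5,140+v/2.5); g=lambda u,v:(240+u/4,325+v/4)
obs=[(S,s(237,583),(-100,130,16)),(S,s(405,405),(-100,-130,16)),(S,s(20,140),(74,130,332)),(S,s(243,14),(74,-130,332)),
(D,e(636,401),(-100,130,16)),(D,e(635,292),(-100,-130,16)),(S,s(203,187),(42,-20,233)),(D,e(496,132),(42,-20,233))]
def f(p):
    M=R.from_euler('z',p[2])
    return np.concatenate([(proj(c,M.apply(np.array(P)/1e3)+[p[0],p[1],0])[0]-uv) for c,uv,P in obs])
r=least_squares(f,[.8,0,0],loss='soft_l1');print("stand",r.x,"\n",f(r.x).reshape(-1,2).round(1))
M=R.from_euler('z',r.x[2]);o=np.r_[r.x[:2],0]
L=lambda p:(M.inv().apply(p-o)*1e3).round(1)
for n,a,b in(("ball",s(271,114),e(502,88)),("bend",s(268,171),e(505,136)),("knobA",s(187,457),e(551,326)),("knobB",s(242,480),e(612,326))):
    p=tri([(S,a),(D,b)]);print(n,p.round(4),"stand",L(p))
for u,v in((187,457),(242,480)):p=onz(S,s(u,v),.069);print("kz",p.round(4),L(p))
print("ring",onz(S,g(123,101),.005),onz(D,e(618,480.5),.005))
print("gs",onz(S,g(200,165),.012),onz(D,e(679,484),.008));print("ge",onz(S,g(330,283),.012),onz(D,e(784,492),.008))
E
```

```text
stand [ 0.59174776  0.07232897 -0.03145728] 
 [[-0.3  1.4]
 [ 1.4 -0.8]
 [-0.5 -0.2]
 [ 0.6 -3.4]
 [ 1.2 -1.5]
 [ 0.4 -0.6]
 [-2.7  0.4]
 [-1.4  0.1]]
ball [ 0.6278 -0.0472  0.2529] stand [  39.8 -118.3  252.9]
bend [ 0.627  -0.0438  0.2023] stand [  38.9 -114.9  202.3]
knobA [0.5772 0.1506 0.0656] stand [-17.   77.8  65.6]
knobB [0.5211 0.1575 0.0705] stand [-73.3  82.9  70.5]
kz [0.5734 0.1551 0.069 ] [-21.   82.2  69. ]
kz [0.5245 0.1538 0.069 ] [-69.7  79.4  69. ]
ring [0.51761563 0.33795222 0.005     ] [0.51969245 0.33815949 0.005     ]
gs [0.46516556 0.35164559 0.012     ] [0.46842856 0.35112154 0.008     ]
ge [0.38566988 0.3709958  0.012     ] [0.38185962 0.36748194 0.008     ]
```

```bash
cat >> h.py <<'E'
def go(p,Rt):
    "print shift/rotvec in tool axes to reach world pose p, Rotation Rt"
    from plant import ctrl
    s=ctrl.get_state();T=R.from_quat(s["tcp_rot"])
    print("d",T.inv().apply(np.array(p)-s["eef_pos"]).round(4),"rv",(T.inv()*Rt).as_rotvec().round(4),"t",s["time"],"pos",s["eef_pos"].round(4),"rot(x,y,z cols)",T.as_matrix().round(3).tolist(),"q",s["qpos"].round(2))
def down(yaw): return R.from_euler('z',yaw)*R.from_euler('x',np.pi)
E
python3 -c "
from h import *
go([.50,.154,.25],down(np.pi-.03))"
```

```text
d [ 0.5196 -0.614  -0.0185] rv [-2.0000e-04 -2.6000e-03 -2.6968e+00] t 0.15 pos [ 0.2719 -0.6173  0.2302] rot(x,y,z cols) [[0.915, 0.403, -0.0], [0.403, -0.915, 0.002], [0.0, -0.002, -1.0]] q [-1.31  0.29  1.58  0.    1.28 -0.15]
```
Straight line with 10 rows, then 5+. Second command from commanded pose at that time (different tool axes). So first 10 rows: rotation at 0.188*10=1.88. Let me specify rows target final for translation; "each row is pose to reach" so giving final pose 10 times moves as far as possible. "as many as the distance needs". Then helper for the remainder.

Careful with the scale: shifts go in cm. That gives: -0.51 m is -51, -0.46 m is -46.

```bash
python3 inch.py '[[[3,-4,-5,0,0,-0.18,1],[9,-10,-5,0,0,-0.36,1],[14,-16,-4,0,0,-0.54,1],[19,-22,-4,0,0,-0.72,1],[23,-27,-4,0,0,-0.9,1],[27,-32,-3,0,0,-1.08,1],[31,-37,-3,0,0,-1.26,1],[35,-41.5,-2,0,0,-1.44,1],[39,-46,-2,0,0,-1.62,1],[43,-51,-2,0,0,-1.8,1]]]' 40
python3 -c "
from h import *
go([.50,.154,.25],down(np.pi-.03))"
```

```text
time: 1.4
eef_pos: [0.443, -0.035, 0.2527]
tcp_rot: [0.444, 0.896, 0.0, 0.0]
contact_force: [1.4, -0.5, -0.3]
opening: 0.997
finger_force: 0.0
d [0.116  0.1597 0.0026] rv [ 0.000e+00  4.000e-04 -8.911e-01] t 1.4 pos [ 0.443  -0.035   0.2527] rot(x,y,z cols) [[-0.605, 0.796, 0.0], [0.796, 0.605, -0.0], [-0.0, 0.0, -1.0]] q [-0.31 -0.26  2.09 -0.    1.31 -0.96]
```

To row units: 0.159 m is 15.9, 0.15 m is 15.

```bash
python3 inch.py '[[[3,4,0,0,0,-0.18,1],[6,8,0,0,0,-0.36,1],[9,12,0,0,0,-0.54,1],[11,15,0,0,0,-0.72,1],[11.5,15.9,0,0,0,-0.89,1],[11.5,15.9,0,0,0,-0.89,1],[11.5,15.9,0,0,0,-0.89,1]]]'
python3 - <<'E'
from h import *
from plant import ctrl
go([.549,.154,.1],down(np.pi-.03))
r=ctrl.read_camera("wrist");cv2.imwrite("pics/w1.png",r["pixels"][:,:,::-1]);pickle.dump(r,open("w1.pkl","wb"))
d=pickle.load(open("c0.pkl","rb"))
print(proj(r,[[.549,.154,.069],[.549,.154,.058]]))
E
```

```text
time: 2.28
eef_pos: [0.5009, 0.15, 0.2526]
tcp_rot: [0.02, 1.0, -0.0, -0.0]
contact_force: [-0.1, 0.0, 0.1]
opening: 1.0
finger_force: 0.0
d [-0.048   0.006   0.1526] rv [-0.0003 -0.0005 -0.0096] t 2.275 pos [0.5009 0.15   0.2526] rot(x,y,z cols) [[-0.999, 0.04, -0.001], [0.04, 0.999, -0.0], [0.001, -0.0, -1.0]] q [ 0.1  -0.07  1.92 -0.    1.29 -1.43]
[[327.66969611 269.04172888]
 [327.46422799 264.36584461]]
```

View pics/w1.png

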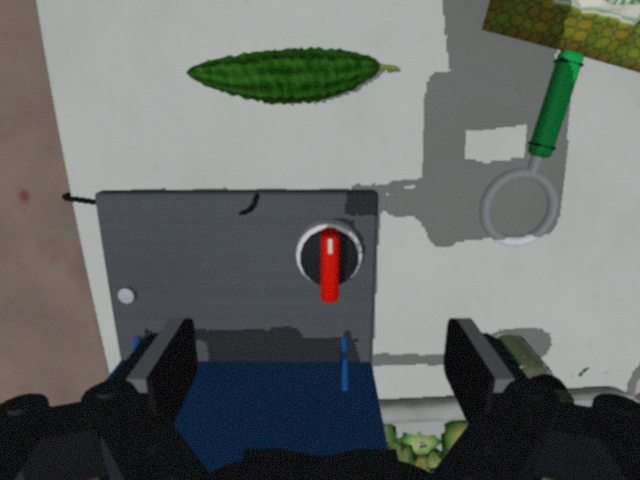

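```bash
python3 - <<'E'
from h import *
r=pickle.load(open("w1.pkl","rb"))
for n,uv,z in(("k1",(330,229),.069),("k2",(330,301),.069),("f1",(102,191),.016),("f2",(377,192),.016),("ring",(519,205),.005),("gs",(540,154),.012),("ge",(571,53),.012)):print(n,onz(r,uv,z).round(4))
E
```

```text
k1 [0.5155 0.157  0.069 ]
k2 [0.5774 0.1549 0.069 ]
f1 [ 0.486  -0.0474  0.016 ]
f2 [0.4976 0.2007 0.016 ]
ring [0.5167 0.3357 0.005 ]
gs [0.4691 0.3475 0.012 ]
ge [0.3845 0.367  0.012 ]
```

To row units: -0.046 m is -4.6, 0.2055 m is 20.55.

```bash
python3 inch.py '[[[-4.6,0.8,3,0,0,-0.005,0.8],[-4.6,0.8,9,0,0,-0.005,0.6],[-4.6,0.8,15,0,0,-0.005,0.5],[-4.6,0.8,20.55,0,0,-0.005,0.5],[-4.6,0.8,20.55,0,0,-0.005,0.5],[-4.6,0.8,20.55,0,0,-0.005,0.5]]]'
python3 -c "
from h import *
go([.547,.156,.047],down(np.pi-.034))"
```

```text
time: 3.08
eef_pos: [0.5477, 0.1561, 0.0481]
tcp_rot: [0.017, 1.0, -0.0, 0.0]
contact_force: [0.1, -0.1, 0.3]
opening: 0.5
finger_force: 0.0
d [ 0.0007 -0.0001  0.0011] rv [-0.0001  0.      0.0006] t 3.075 pos [0.5477 0.1561 0.0481] rot(x,y,z cols) [[-0.999, 0.033, 0.0], [0.033, 0.999, -0.0], [-0.0, -0.0, -1.0]] q [ 0.1   0.28  1.95 -0.    0.91 -1.44]
```

```bash
python3 inch.py '[[[0,0,0.1,0,0,0,0],[0,0,0.1,0,0,0,0],[0,0,0.1,0,0,0,0],[0,0,0.1,0,0,0,0],[0,0,0.1,0,0,0,0]]]' 50; python3 inch.py '[[[0,0,0,0,0,0.15,0],[0,0,0,0,0,0.3,0],[0,0,0,0,0,0.45,0],[0,0,0,0,0,0.6,0],[0,0,0,0,0,0.75,0],[0,0,0,0,0,0.9,0],[0,0,0,0,0,1.05,0],[0,0,0,0,0,1.2,0],[0,0,0,0,0,1.23,0],[0,0,0,0,0,1.23,0]]]'; python3 -c "
from plant import ctrl;s=ctrl.get_state();print(s)"
```

```text
time: 3.7
eef_pos: [0.5479, 0.1558, 0.0479]
tcp_rot: [0.016, 1.0, -0.001, 0.0]
contact_force: [-1.6, -5.4, 5.5]
opening: 0.165
finger_force: 51.1
time: 4.95
eef_pos: [0.5494, 0.1575, 0.0478]
tcp_rot: [0.588, 0.809, 0.002, 0.002]
contact_force: [3.4, 4.2, 2.5]
opening: 0.165
finger_force: 50.8
{'time': 4.95, 'qpos': array([ 1.01433606e-01,  2.80815239e-01,  1.95346631e+00,  9.25469919e-04,
        9.01893974e-01, -2.11668371e-01]), 'dq': array([-6.59618370e-04, -1.52093608e-04, -6.88139775e-05, -1.06079567e-03,
        1.85971225e-03, -2.46772893e-03]), 'joint_efforts': array([ -1.8055642 , -32.53553867, -19.93644297,  -0.20388531,
         0.95380224,   0.5245552 ]), 'eef_pos': array([0.54935417, 0.15751811, 0.04783809]), 'tcp_rot': array([0.5884419 , 0.80853489, 0.00207784, 0.00177516]), 'contact_force': array([3.42676128, 4.17843211, 2.53832116]), 'wrist_torque': array([ 0.44839047, -0.57719618,  0.5215616 ]), 'finger_force': 50.790746212005615, 'opening': 0.1649553525837891}
```

```bash
python3 inch.py '[[[0,0,0,0,0,1.23,0.5],[0,0,0,0,0,1.23,0.5],[0,0,-3,0,0,1.23,0.5],[0,0,-9,0,0,1.23,0.7],[0,0,-15,0,0,1.23,0.7],[0,0,-20,0,0,1.23,0.7]]]' 40
cat >> h.py <<'E'
PSI=-.033
def lean(a,psi=PSI): return R.from_euler('z',psi)*R.from_euler('y',-a)*down(np.pi)
E
python3 -c "
from h import *
Rt=lean(np.pi/4);G=np.array([.629,-.045,.238]);go(G-.1*Rt.as_matrix()[:,2],Rt)"
```

```text
time: 5.7
eef_pos: [0.5465, 0.1565, 0.2481]
tcp_rot: [0.931, 0.366, -0.001, -0.0]
contact_force: [1.2, -0.8, 0.4]
opening: 0.704
finger_force: 0.0
d [-0.1272  0.1538 -0.0606] rv [-0.9168 -0.3782 -2.209 ] t 5.7 pos [0.5465 0.1565 0.2481] rot(x,y,z cols) [[0.732, 0.681, -0.001], [0.681, -0.732, -0.0], [-0.001, -0.001, -1.0]] q [0.1  0.04 1.82 0.   1.28 0.92]
```

```bash
python3 inch.py '[[[-2,2,-3,0,0,-0.18,0.7],[-4,3,-6,0,0,-0.36,0.7],[-8,6,-6,0,0,-0.54,0.7],[-11,10,-6,0,0,-0.72,0.7],[-12.7,15.4,-6,-0.2,-0.08,-0.9,0.7],[-12.7,15.4,-6,-0.3,-0.12,-1.08,0.7],[-12.7,15.4,-6,-0.4,-0.16,-1.24,0.7],[-12.7,15.4,-6,-0.5,-0.2,-1.4,0.7],[-12.7,15.4,-6,-0.6,-0.24,-1.55,0.7],[-12.7,15.4,-6,-0.7,-0.28,-1.7,0.7]]]'
python3 -c "
from h import *
Rt=lean(np.pi/4);G=np.array([.629,-.045,.238]);go(G-.1*Rt.as_matrix()[:,2],Rt)"
```

```text
time: 6.95
eef_pos: [0.5593, -0.042, 0.3049]
tcp_rot: [0.331, 0.894, -0.002, 0.302]
contact_force: [-0.0, 0.3, -1.1]
opening: 0.703
finger_force: 0.0
d [-0.0018 -0.0003 -0.0035] rv [-0.2402 -0.1326 -0.5982] t 6.95 pos [ 0.5593 -0.042   0.3049] rot(x,y,z cols) [[-0.598, 0.593, 0.539], [0.591, 0.78, -0.203], [-0.541, 0.197, -0.818]] q [-0.22 -0.32  2.12 -0.12  0.73 -1.02]
```

To row units: -0.003 m is -0.3, -0.002 m is -0.2.

```bash
python3 inch.py '[[[-0.2,0,-0.3,-0.06,-0.03,-0.15,0.7],[-0.2,0,-0.3,-0.12,-0.066,-0.3,0.7],[-0.2,0,-0.3,-0.18,-0.1,-0.45,0.7],[-0.2,0,-0.3,-0.24,-0.133,-0.598,0.7],[-0.2,0,-0.3,-0.24,-0.133,-0.598,0.7],[-0.2,0,-0.3,-0.24,-0.133,-0.598,0.7]]]'
python3 - <<'E'
from h import *
from plant import ctrl
Rt=lean(np.pi/4);G=np.array([.629,-.045,.238]);go(G-.1*Rt.as_matrix()[:,2],Rt)
cs={n:ctrl.read_camera(n) for n in("wrist","scene","side")}
pickle.dump(cs,open("c2.pkl","wb"))
w=cs["wrist"]["pixels"][:,:,::-1];cv2.imwrite("pics/w2.png",w)
o=np.zeros((560,800,3),np.uint8);o[:480,:640]=w
sc=cs["scene"]["pixels"][:,:,::-1];k=cv2.resize(sc[240:300,280:340],None,fx=2.6,fy=2.6);o[:156,644:800]=k
k=cv2.resize(sc[110:175,290:350],None,fx=2.6,fy=2.6);o[170:170+k.shape[0],644:644+k.shape[1]]=k
k=cv2.resize(cs["side"]["pixels"][160:215,255:315,::-1],None,fx=2.6,fy=2.6);o[360:360+k.shape[0],644:644+k.shape[1]]=k
cv2.imwrite("pics/m2.png",o)
E
```

```text
time: 7.7
eef_pos: [0.5591, -0.0431, 0.3084]
tcp_rot: [0.019, 0.924, -0.006, 0.382]
contact_force: [-0.5, 0.0, -0.9]
opening: 0.707
finger_force: 0.0
d [ 0.0003  0.0004 -0.0008] rv [-0.0022 -0.0009 -0.0072] t 7.7 pos [ 0.5591 -0.0431  0.3084] rot(x,y,z cols) [[-0.707, 0.04, 0.706], [0.031, 0.999, -0.026], [-0.706, 0.004, -0.708]] q [-0.36 -0.41  2.23  0.41  0.6  -2.14]
```

View pics/m2.png

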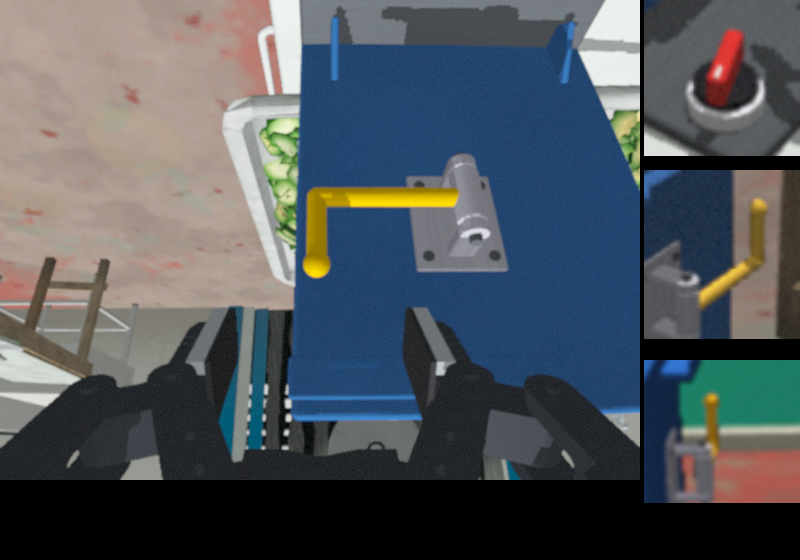

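```bash
python3 - <<'E'
from h import *
c=pickle.load(open("c2.pkl","rb"))
b=[(c["wrist"],(316,264)),(c["scene"],(333.8,123.5)),(c["side"],(280.8,175))]
B=tri(b);print("ball",B,onz(c["wrist"],(316,264),.251),[ (proj(x,B)[0]-u).round(1) for x,u in b])
print("bend",onz(c["wrist"],(317,197),.205),"hinge",onz(c["wrist"],(475,236),.233))
Rt=lean(np.pi/4)
G=B.copy();G[2]=.239
for k in(-.03,.019):go(G+k*Rt.as_matrix()[:,2],Rt)
E
```

```text
ball [ 0.62824472 -0.04780289  0.25274986] [ 0.62964965 -0.04800352  0.251     ] [array([0.2, 1.7]), array([0.5, 0.5]), array([-0.3,  0. ])]
bend [ 0.62924077 -0.04744538  0.205     ] hinge [0.63312237 0.04736908 0.233     ]
d [ 0.0013 -0.0025  0.0683] rv [-0.0023  0.0008 -0.0066] t 7.85 pos [ 0.5597 -0.0429  0.3094] rot(x,y,z cols) [[-0.706, 0.039, 0.707], [0.03, 0.999, -0.026], [-0.708, 0.003, -0.707]] q [-0.36 -0.41  2.23  0.41  0.6  -2.14]
d [ 0.0013 -0.0024  0.1173] rv [-0.0023  0.0008 -0.0066] t 7.85 pos [ 0.5597 -0.0429  0.3094] rot(x,y,z cols) [[-0.706, 0.039, 0.707], [0.03, 0.999, -0.026], [-0.708, 0.003, -0.707]] q [-0.36 -0.41  2.23  0.41  0.6  -2.14]
```

To row units: 0.116 m is 11.6, 0.1 m is 10.

```bash
python3 inch.py '[[[0.1,-0.25,5,0,0,0,0.6],[0.1,-0.25,8,0,0,0,0.5],[0.1,-0.25,10,0,0,0,0.5],[0.1,-0.25,11.6,0,0,0,0.5],[0.1,-0.25,11.6,0,0,0,0.5],[0.1,-0.25,11.6,0,0,0,0.3],[0.1,-0.25,11.6,0,0,0,0],[0.1,-0.25,11.6,0,0,0,0],[0.1,-0.25,11.6,0,0,0,0],[0.1,-0.25,11.6,0,0,0,0]]]' 25
python3 -c "
from h import *
go([.629,-.0478,.239],lean(np.pi/4))"
```

```text
time: 9.1
eef_pos: [0.6414, -0.0483, 0.2282]
tcp_rot: [0.019, 0.923, -0.006, 0.384]
contact_force: [-4.4, 2.9, 4.2]
opening: 0.155
finger_force: 24.6
d [ 0.0011  0.0001 -0.0165] rv [-0.0023  0.0029 -0.0062] t 9.1 pos [ 0.6414 -0.0483  0.2282] rot(x,y,z cols) [[-0.704, 0.039, 0.709], [0.029, 0.999, -0.026], [-0.709, 0.003, -0.705]] q [-0.31 -0.1   2.14  0.54  0.38 -2.26]
```

To row units: -0.0482 m is -4.82, 0.0482 m is 4.82.

```bash
python3 inch.py '[[[0.67,0.05,-0.67,0,0,0,0],[1.33,0.19,-1.33,0,0,0,0],[1.99,0.42,-1.99,0,0,0,0],[2.62,0.75,-2.62,0,0,0,0],[3.22,1.16,-3.22,0,0,0,0],[3.79,1.66,-3.79,0,0,0,0],[4.33,2.23,-4.33,0,0,0,0],[4.82,2.88,-4.82,0,0,0,0],[4.82,2.88,-4.82,0,0,0,0]]]'
python3 -c "
from h import *
M=R.from_euler('z',PSI);Rt=lean(np.pi/4);H=np.array([.633,.0474,.239])
for t in(.8,1.2,1.58):go(H+M.apply([-.095*np.sin(t),-.095*np.cos(t),0])+.0175*Rt.as_matrix()[:,2],Rt)"
```

```text
time: 10.22
eef_pos: [0.5734, -0.0203, 0.2277]
tcp_rot: [0.019, 0.923, -0.01, 0.385]
contact_force: [-16.9, -16.4, 8.4]
opening: 0.147
finger_force: 24.3
d [-0.0003  0.0035  0.0018] rv [-0.01    0.0042 -0.0042] t 10.225 pos [ 0.5734 -0.0203  0.2277] rot(x,y,z cols) [[-0.704, 0.043, 0.709], [0.027, 0.999, -0.033], [-0.71, -0.004, -0.704]] q [-0.29 -0.29  2.3   0.46  0.39 -2.17]
d [ 0.0142  0.035  -0.013 ] rv [-0.01    0.0042 -0.0042] t 10.225 pos [ 0.5734 -0.0203  0.2277] rot(x,y,z cols) [[-0.704, 0.043, 0.709], [0.027, 0.999, -0.033], [-0.71, -0.004, -0.704]] q [-0.29 -0.29  2.3   0.46  0.39 -2.17]
d [ 0.0189  0.0703 -0.0179] rv [-0.01    0.0042 -0.0042] t 10.225 pos [ 0.5734 -0.0203  0.2277] rot(x,y,z cols) [[-0.704, 0.043, 0.709], [0.027, 0.999, -0.033], [-0.71, -0.004, -0.704]] q [-0.29 -0.29  2.3   0.46  0.39 -2.17]
```

To row units: 0.069 m is 6.9, -0.019 m is -1.9.

```bash
python3 inch.py '[[[0.1,-0.15,-0.1,0,0,0,0],[0.9,1.34,-0.9,0,0,0,0],[1.54,3.05,-1.54,0,0,0,0],[1.9,4.9,-1.9,0,0,0,0],[2,6.52,-2,0,0,0,0],[2,6.9,-2,0,0,0,0],[2,6.9,-2,0,0,0,0]]]' 20
python3 -c "
from h import *
M=R.from_euler('z',PSI);Rt=lean(np.pi/4);H=np.array([.633,.0474,.239])
for t in(1.57,):go(H+M.apply([-.095*np.sin(t),-.095*np.cos(t),0])+.0175*Rt.as_matrix()[:,2],Rt)"
```

```text
time: 11.1
eef_pos: [0.5452, 0.0512, 0.2235]
tcp_rot: [0.018, 0.925, -0.009, 0.378]
contact_force: [-21.6, -16.4, 8.2]
opening: 0.133
finger_force: 22.8
d [-0.0059 -0.0009  0.0015] rv [-0.0061 -0.009  -0.0025] t 11.1 pos [0.5452 0.0512 0.2235] rot(x,y,z cols) [[-0.713, 0.039, 0.7], [0.026, 0.999, -0.029], [-0.701, -0.003, -0.713]] q [-0.12 -0.35  2.35  0.14  0.37 -1.76]
```

To row units: -0.002 m is -0.2, 0.002 m is 0.2.

```bash
python3 inch.py '[[[-0.2,0.2,0,0,0,0,0],[-0.2,0.2,0,0,0,0,0],[-0.2,0,0,0,0,0,0.5],[-0.2,0,0,0,0,0,0.5],[-0.2,0,-4,0,0,0,0.5],[-1,0,-9,0,0,0,0.5],[-1,0,-12,0,0,0,0.5],[-1,0,-12,0,0,0,0.5]]]'
python3 - <<'E'
from h import *
from plant import ctrl
cs={n:ctrl.read_camera(n) for n in("wrist","scene","side")}
pickle.dump(cs,open("c3.pkl","wb"))
o=np.zeros((560,800,3),np.uint8)
o[:480,:640]=cs["wrist"]["pixels"][:,:,::-1]
sc=cs["scene"]["pixels"][:,:,::-1];k=cv2.resize(sc[110:210,280:340],None,fx=2.6,fy=2.6);o[:260,644:800]=k
k=cv2.resize(cs["side"]["pixels"][160:215,255:315,::-1],None,fx=2.6,fy=2.6);o[360:360+k.shape[0],644:644+k.shape[1]]=k
cv2.imwrite("pics/m3.png",o)
E
```

```text
time: 12.1
eef_pos: [0.4708, 0.0563, 0.3219]
tcp_rot: [0.018, 0.922, -0.006, 0.386]
contact_force: [-0.4, 1.3, -0.4]
opening: 0.5
finger_force: 0.0
```

View pics/m3.png

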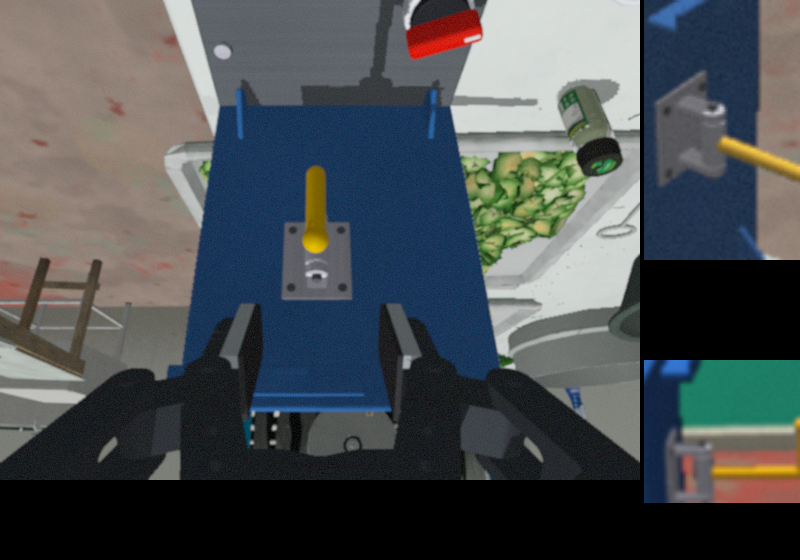

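```bash
cat > kin.py <<'E'
from h import *
# samples: q, pos, rot
S=[([-1.30599,.28703,1.57781,0,1.27861,-.15001],[.27193,-.61726,.23024]),
([.10143,.28082,1.95347,.0009,.90189,-.21167],[.54935,.15752,.04784]),
([.1,.04,1.82,0,1.28,.92],[.5465,.1565,.2481]),([.1,-.07,1.92,0,1.29,-1.43],[.5009,.15,.2526]),
([-.36,-.41,2.23,.41,.6,-2.14],[.5597,-.0429,.3094]),([-.31,-.1,2.14,.54,.38,-2.26],[.6414,-.0483,.2282]),([-.12,-.35,2.35,.14,.37,-1.76],[.5452,.0512,.2235])]
def fk(q,p):
    c0,d,h,L1,L2,L3=p
    Rt=R.from_euler('z',q[0])*R.from_euler('y',q[1]+q[2])*R.from_euler('z',q[3])*R.from_euler('y',q[4])
    a=q[1]+q[2]
    t=R.from_euler('z',q[0]).apply([c0+L1*np.sin(q[1])+L2*np.sin(a),d,h+L1*np.cos(q[1])+L2*np.cos(a)])
    Rt=Rt*R.from_euler('z',q[5]+np.pi/2)
    return t+L3*Rt.as_matrix()[:,2],Rt
P=least_squares(lambda p:np.concatenate([fk(q,p)[0]-x for q,x in S]),[0,.1,.3,.5,.5,.2]).x
LO=[-2.77,-.9,.21,-1.53,.24,-2.84];HI=[2.77,2.22,2.48,4.67,2.81,2.84]
def ik(pos,Rt,q0):
    f=lambda q:np.r_[(fk(q,P)[0]-pos)*10,(fk(q,P)[1].inv()*Rt).as_rotvec()]
    r=least_squares(f,np.clip(q0,np.array(LO)+1e-3,np.array(HI)-1e-3),bounds=(LO,HI));return r.x,np.abs(r.fun).max()
E
python3 - <<'E'
from kin import *
from plant import ctrl
print(P,[ (1e3*(fk(q,P)[0]-x)).round(1).tolist() for q,x in S])
s=ctrl.get_state();p,Rt=fk(s["qpos"],P);print(p-s["eef_pos"],(Rt.inv()*R.from_quat(s["tcp_rot"])).as_rotvec(),s["qpos"])
c=pickle.load(open("c3.pkl","rb"))
b=onz(c["wrist"],(315,240),.251);h=onz(c["wrist"],(316,270),.233);print(b,h,np.arctan2(*(b-h)[1::-1])-0, R.from_euler('z',-PSI).apply(b-h))
E
```

```text
[-0.00086148  0.10147571  0.22243188  0.43547265  0.56505416  0.24594677] [[-0.5, 4.2, 0.1], [3.8, 1.0, -0.9], [-0.9, 0.2, 2.4], [-1.3, 2.1, 2.6], [-0.5, -0.0, -0.4], [1.9, -2.0, -1.0], [0.1, -2.2, -2.6]]
[-3.30799167e-03  7.92137231e-04  3.85055925e-05] [-2.79290480e-16  4.25549353e-18  9.54097912e-18] [-0.13295491 -0.69060268  2.37981855  0.10976692  0.67339739 -1.72116988]
[0.53893372 0.0508472  0.251     ] [0.62353196 0.04735088 0.233     ] 3.100287691278556 [-0.08466754  0.00070318  0.018     ]
```

```bash
cat >> kin.py <<'E'
XP=np.array([.5385,.0505]);g=-.010;zt=.007
def hang(phi,b,dA=(0.030,.216),off=(0,0,0)):
    "TCP pose for ring tilt phi with upper bar centre dA=(behind post, z)"
    Mz=R.from_euler('z',PSI);Rg=Mz*R.from_euler('y',-phi)
    A=np.r_[XP,0]+Mz.apply([dA[0],0,dA[1]])+np.array(off)
    C=A-.033*Rg.apply([1,0,0]);O=C-Rg.apply([.095,0,.005])
    return O+Rg.apply([g,0,zt]),lean(phi-b)
E
python3 - <<'E'
from kin import *
for b in(20,30,40):
    B=np.radians(b)
    gy=-.23;O=np.array([.4255,.3585,0]);M=R.from_euler('z',gy)
    q=np.array([.3,.2,2,0,1,-1.5]);q,e=ik(O+M.apply([g,0,zt]),lean(-B,gy),q);print(b,"grasp",q.round(2),round(e,4))
    for phi in(20,35,50,60,70,80):
        p,Rt=hang(np.radians(phi),B);q,e=ik(p,Rt,q);print(phi,p.round(3),q.round(2),round(e,4))
    p,Rt=hang(np.radians(20),B,(.03,.30));print("above",[np.round(x,3) for x in ik(p,Rt,q)])
E
```

```text
20 grasp [ 0.43  0.42  1.89  0.24  1.12 -1.04] 0.0
20 [0.438 0.054 0.171] [-0.11 -0.19  2.19 -0.    1.15 -1.65] 0.0
35 [0.454 0.053 0.138] [-0.12 -0.27  2.33  0.03  0.82 -1.67] 0.0
50 [0.478 0.052 0.112] [-0.13 -0.29  2.45  0.11  0.46 -1.75] 0.0
60 [0.498 0.052 0.097] [-0.12 -0.23  2.48  0.19  0.24 -1.83] 0.0395
70 [0.519 0.051 0.087] [-0.2  -0.16  2.48  1.15  0.24 -2.84] 0.1275
80 [0.543 0.05  0.08 ] [-0.2  -0.11  2.44  1.18  0.24 -2.84] 0.3071
above [array([-0.11 , -0.271,  2.095,  0.   ,  1.318, -1.648]), np.float64(0.0)]
30 grasp [ 0.39  0.5   1.82  0.31  1.27 -1.11] 0.0
20 [0.438 0.054 0.171] [-0.1  -0.08  2.1  -0.01  1.3  -1.64] 0.0
35 [0.454 0.053 0.138] [-0.11 -0.17  2.23  0.01  0.99 -1.65] 0.0
50 [0.478 0.052 0.112] [-0.12 -0.21  2.35  0.05  0.65 -1.69] 0.0
60 [0.498 0.052 0.097] [-0.12 -0.2   2.41  0.11  0.41 -1.75] 0.0
70 [0.519 0.051 0.087] [-0.15 -0.16  2.44  0.43  0.24 -2.08] 0.0506
80 [0.543 0.05  0.08 ] [-0.2  -0.1   2.43  1.16  0.24 -2.84] 0.1411
above [array([-0.103, -0.16 ,  2.01 , -0.012,  1.466, -1.638]), np.float64(0.0)]
40 grasp [ 0.36  0.58  1.75  0.37  1.43 -1.15] 0.0
20 [0.438 0.054 0.171] [-0.1   0.03  2.01 -0.02  1.45 -1.63] 0.0
35 [0.454 0.053 0.138] [-0.1  -0.06  2.14 -0.01  1.15 -1.64] 0.0
50 [0.478 0.052 0.112] [-0.11 -0.12  2.25  0.02  0.83 -1.66] 0.0
60 [0.498 0.052 0.097] [-0.11 -0.13  2.31  0.05  0.61 -1.69] 0.0
70 [0.519 0.051 0.087] [-0.12 -0.12  2.37  0.12  0.37 -1.75] 0.0
80 [0.543 0.05  0.08 ] [-0.15 -0.08  2.38  0.47  0.24 -2.12] 0.0649
above [array([-0.097, -0.052,  1.931, -0.022,  1.611, -1.632]), np.float64(0.0)]
```

```bash
sed -i 's/zt=.007/zt=.009/' kin.py; python3 - <<'E'
from kin import *
gy=-.22;O=np.array([.4255,.3585,0]);M=R.from_euler('z',gy)
go(O+M.apply([g,0,zt])+[0,0,.13],lean(-np.radians(40),gy))
E
```

```text
d [0.1738 0.3017 0.0796] rv [0.0118 1.4778 0.1982] t 12.25 pos [0.4707 0.056  0.3172] rot(x,y,z cols) [[-0.707, 0.039, 0.706], [0.03, 0.999, -0.025], [-0.706, 0.003, -0.708]] q [-0.13 -0.69  2.38  0.11  0.67 -1.72]
```

Careful with the scale: shifts go in cm. That gives: 0.14 m is 14, 0.302 m is 30.2.

```bash
python3 inch.py '[[[0,4,-2,0,0.18,0.02,0.5],[2,9,-2,0,0.36,0.05,0.5],[5,14,0,0,0.54,0.07,0.5],[8,19,2,0.01,0.72,0.09,0.5],[11,23,4,0.01,0.9,0.12,0.5],[14,27,6,0.01,1.08,0.14,0.5],[17,30,8,0.01,1.26,0.17,0.5],[17.4,30.2,8,0.01,1.4,0.19,0.5],[17.4,30.2,8,0.012,1.478,0.198,0.5],[17.4,30.2,8,0.012,1.478,0.198,0.5]]]'
python3 - <<'E'
from kin import *
from plant import ctrl
w=ctrl.read_camera("wrist");pickle.dump(w,open("w4.pkl","wb"));cv2.imwrite("pics/w4.png",w["pixels"][:,:,::-1])
s=ctrl.read_camera("scene");hsv=cv2.cvtColor(s["pixels"][340:405,280:335],cv2.COLOR_RGB2HSV)
print(ctrl.get_state()["eef_pos"])
E
```

```text
time: 13.5
eef_pos: [0.4163, 0.36, 0.1364]
tcp_rot: [0.104, 0.934, 0.036, -0.341]
contact_force: [0.1, 0.1, -0.3]
opening: 0.497
finger_force: 0.0
[0.41633913 0.36054199 0.13873103]
```

View pics/w4.png

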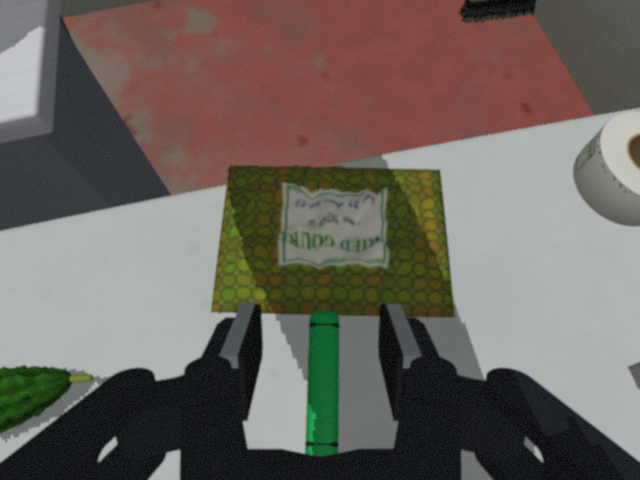

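```bash
python3 - <<'E'
from kin import *
w=pickle.load(open("w4.pkl","rb"))
a=onz(w,(323.5,316),.012);b=onz(w,(322,447),.014);print(a,b,np.arctan2(*(b-a)[1::-1]),np.linalg.norm(a-b))
gy=np.arctan2(*(b-a)[1::-1]);u=np.r_[np.cos(gy),np.sin(gy),0]
O=a+.046*u;O[2]=0;print("O",O,"ring",O+.095*u)
M=R.from_euler('z',gy)
for gyy in(gy,-.225):go(O+R.from_euler('z',gyy).apply([g,0,zt]),lean(-np.radians(40),gyy))
E
```

```text
[0.38570738 0.36882993 0.012     ] [0.46353795 0.35014208 0.014     ] -0.23564832385831755 0.08006767751295676
O [0.43043609 0.35809015 0.        ] ring [0.52281059 0.33591017 0.        ]
d [-0.0865  0.001   0.0968] rv [-0.011   0.0017  0.011 ] t 13.6 pos [0.4163 0.3605 0.1387] rot(x,y,z cols) [[-0.748, 0.218, -0.626], [0.168, 0.976, 0.139], [0.642, -0.001, -0.767]] q [ 0.36  0.4   1.72  0.36  1.63 -1.08]
d [-0.0865  0.0009  0.0968] rv [-0.0041  0.0017  0.0028] t 13.6 pos [0.4163 0.3605 0.1387] rot(x,y,z cols) [[-0.748, 0.218, -0.626], [0.168, 0.976, 0.139], [0.642, -0.001, -0.767]] q [ 0.36  0.4   1.72  0.36  1.63 -1.08]
```

```bash
python3 inch.py '[[[-3,0.1,3.3,-0.008,0.002,0.008,0.5],[-6,0.1,6.6,-0.008,0.002,0.008,0.5],[-8,0.1,9,-0.008,0.002,0.008,0.5],[-8.65,0.1,9.7,-0.008,0.002,0.008,0.5],[-8.65,0.1,9.7,-0.008,0.002,0.008,0.5],[-8.65,0.1,9.7,-0.008,0.002,0.008,0.5]]]'
python3 -c "
from kin import *
O=np.array([.4304,.3581,0])
go(O+R.from_euler('z',-.232).apply([g,0,zt]),lean(-np.radians(40),-.232))"
```

```text
time: 14.35
eef_pos: [0.4223, 0.3613, 0.0121]
tcp_rot: [0.108, 0.934, 0.041, -0.338]
contact_force: [-0.1, -0.4, -0.2]
opening: 0.499
finger_force: 0.0
d [-0.0009 -0.0013  0.0033] rv [0.002  0.0036 0.0025] t 14.35 pos [0.4223 0.3613 0.0121] rot(x,y,z cols) [[-0.748, 0.229, -0.622], [0.174, 0.973, 0.149], [0.64, 0.003, -0.768]] q [ 0.36  0.59  1.72  0.37  1.44 -1.15]
```

```bash
python3 inch.py '[[[-0.2,-0.1,0.25,0,0,0,0.5],[-0.2,-0.1,0.25,0,0,0,0.3],[-0.2,-0.1,0.25,0,0,0,0],[-0.2,-0.1,0.25,0,0,0,0],[-0.2,-0.1,0.25,0,0,0,0],[-0.2,-0.1,0.25,0,0,0,0],[-0.2,-0.1,0.25,0,0,0,0]]]' 50
python3 inch.py '[[[0,0,0,0,0,0,0],[2,0,-2.3,0,0,0,0],[5,0,-6,0,0,0,0],[8,0,-9.5,0,0,0,0],[11,0,-13,0,0,0,0],[14,0,-16.5,0,0,0,0],[16,0,-19,0,0,0,0],[16,0,-19,0,0,0,0]]]'
python3 - <<'E'
from kin import *
from plant import ctrl
cs={n:ctrl.read_camera(n) for n in("scene","side")};pickle.dump(cs,open("c5.pkl","wb"))
o=np.zeros((480,800,3),np.uint8)
o[:,:400]=cs["scene"]["pixels"][:,120:520,::-1];o[:,400:]=cs["side"]["pixels"][:,180:580,::-1]
cv2.imwrite("pics/m5.png",o)
p,Rt=hang(np.radians(35),np.radians(40),(.03,.30));go(p,Rt)
E
```

```text
time: 15.22
eef_pos: [0.4213, 0.3598, 0.0077]
tcp_rot: [0.108, 0.934, 0.04, -0.339]
contact_force: [1.9, -1.7, 5.2]
opening: 0.218
finger_force: 52.0
time: 16.23
eef_pos: [0.421, 0.3602, 0.2572]
tcp_rot: [0.108, 0.934, 0.041, -0.337]
contact_force: [-0.1, 0.9, -0.6]
opening: 0.218
finger_force: 51.3
d [-0.0979 -0.2902 -0.0436] rv [ 0.0768 -0.6094 -0.1864] t 16.325 pos [0.4195 0.3594 0.2536] rot(x,y,z cols) [[-0.745, 0.229, -0.626], [0.176, 0.973, 0.147], [0.643, -0.0, -0.766]] q [ 0.36  0.28  1.65  0.38  1.8  -1.01]
```

View pics/m5.png

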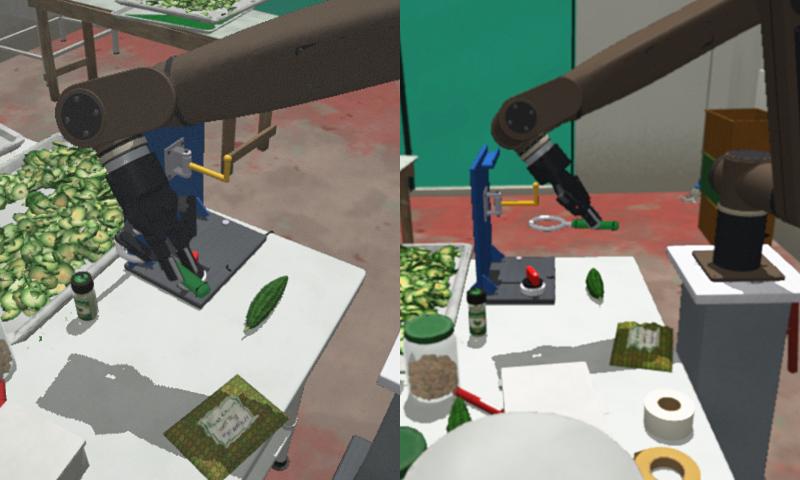

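```bash
python3 - <<'E'
from kin import *
c=pickle.load(open("c5.pkl","rb"))
r=onz(c["side"],(329,223.5),.2505);print("ring",r, r[:2]-[.4195,.3594], np.linalg.norm(r[:2]-[.4195,.3594]))
p,Rt=hang(np.radians(35),np.radians(40),(.03,.335));print(p);go(p,Rt)
E
```

```text
ring [0.5136323  0.33633846 0.2505    ] [ 0.0941323  -0.02306154] 0.09691606459819013
[0.45320917 0.05331562 0.25912306]
d [-0.0754 -0.2902 -0.0704] rv [ 0.0768 -0.6094 -0.1864] t 16.325 pos [0.4195 0.3594 0.2536] rot(x,y,z cols) [[-0.745, 0.229, -0.626], [0.176, 0.973, 0.147], [0.643, -0.0, -0.766]] q [ 0.36  0.28  1.65  0.38  1.8  -1.01]
```

```bash
sed -i 's/g=-.010;zt=.009/g=-.004;zt=.008/' kin.py; python3 inch.py '[[[2,0,-3,0,0,0,0],[4,-2,-6,0,0,0,0],[4,-5,-8,0.02,-0.12,-0.04,0],[2,-10,-8,0.03,-0.24,-0.07,0],[-1,-15,-7.5,0.05,-0.36,-0.11,0],[-3,-20,-7.5,0.06,-0.48,-0.15,0],[-6,-25,-7,0.077,-0.61,-0.186,0],[-7.5,-29,-7,0.077,-0.61,-0.186,0],[-7.5,-29,-7,0.077,-0.61,-0.186,0]]]'
python3 - <<'E'
from kin import *
from plant import ctrl
p,Rt=hang(np.radians(35),np.radians(40),(.03,.335));go(p,Rt)
cs={n:ctrl.read_camera(n) for n in("scene","side")};pickle.dump(cs,open("c6.pkl","wb"))
o=np.zeros((500,800,3),np.uint8)
k=cv2.resize(cs["scene"]["pixels"][80:240,270:400,::-1],None,fx=3,fy=3);o[:480,:390]=k
k=cv2.resize(cs["side"]["pixels"][130:255,250:350,::-1],None,fx=4,fy=4);o[:500,400:]=k
cv2.imwrite("pics/m6.png",o)
E
```

```text
time: 17.45
eef_pos: [0.4515, 0.0521, 0.2568]
tcp_rot: [0.019, 0.999, 0.001, -0.046]
contact_force: [0.6, -0.2, -1.1]
opening: 0.222
finger_force: 51.3
d [-0.0067  0.0013 -0.0056] rv [ 0.0014 -0.0048 -0.0041] t 17.45 pos [0.4515 0.0521 0.2568] rot(x,y,z cols) [[-0.995, 0.037, -0.092], [0.037, 0.999, 0.004], [0.092, 0.001, -0.996]] q [-0.11 -0.18  2.02 -0.01  1.4  -1.64]
```

View pics/m6.png

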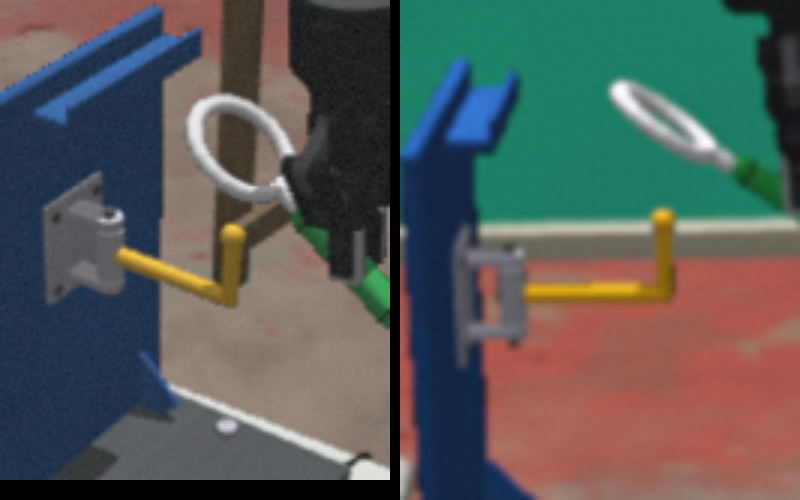

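```bash
python3 - <<'E'
from kin import *
c=pickle.load(open("c6.pkl","rb"));S,D=c["scene"],c["side"]
for n,a,b in(("ring",(349,129.5),(315.5,160.3)),("ball",(347.3,158),(315.6,184))):
    p=tri([(S,a),(D,b)]);print(n,p,(proj(S,p)-a).round(1),(proj(D,p)-b).round(1))
s={"p":[.4515,.0521,.2568]}
# model-predicted ring centre at current TCP
Rg=R.from_euler('z',PSI)*R.from_euler('y',-np.radians(35));print("model",np.array(s["p"])+Rg.apply([.095-g,0,.005-zt]))
for z in(.335,.275,.216):
    p,Rt=hang(np.radians(35),np.radians(40),(.03,z));go(p,Rt)
E
```

```text
ring [0.53631685 0.0537192  0.31330154] [[-0.1 -0.1]] [[0.1 0.1]]
ball [0.53703106 0.05443019 0.25438245] [[-0.1 -0.2]] [[0.1 0.1]]
model [0.53427169 0.04936754 0.31112661]
d [-0.0058 -0.0006 -0.0036] rv [ 0.0018 -0.0016 -0.0011] t 17.55 pos [0.4526 0.054  0.2587] rot(x,y,z cols) [[-0.995, 0.034, -0.089], [0.034, 0.999, 0.005], [0.089, 0.002, -0.996]] q [-0.1  -0.18  2.02 -0.    1.4  -1.64]
d [-0.0112 -0.0007  0.0562] rv [ 0.0018 -0.0016 -0.0011] t 17.55 pos [0.4526 0.054  0.2587] rot(x,y,z cols) [[-0.995, 0.034, -0.089], [0.034, 0.999, 0.005], [0.089, 0.002, -0.996]] q [-0.1  -0.18  2.02 -0.    1.4  -1.64]
d [-0.0164 -0.0008  0.115 ] rv [ 0.0018 -0.0016 -0.0011] t 17.55 pos [0.4526 0.054  0.2587] rot(x,y,z cols) [[-0.995, 0.034, -0.089], [0.034, 0.999, 0.005], [0.089, 0.002, -0.996]] q [-0.1  -0.18  2.02 -0.    1.4  -1.64]
```

```bash
python3 inch.py '[[[-0.4,0,2,0,0,0,0],[-0.6,0,4,0,0,0,0],[-0.8,0,6,0,0,0,0],[-1,0,8,0,0,0,0],[-1.2,0,9.8,0,0,0,0],[-1.3,0,10.5,0,0,0,0],[-1.3,0,10.7,0,0,0,0],[-1.3,0,10.7,0,0,0,0]]]'
python3 - <<'E'
from kin import *
for f,z in((35,.221),(45,.22),(55,.219),(63,.218),(70,.217)):
    p,Rt=hang(np.radians(f),np.radians(40),(.03,z));go(p,Rt)
E
```

```text
time: 18.55
eef_pos: [0.4577, 0.0539, 0.1536]
tcp_rot: [0.017, 0.999, 0.001, -0.042]
contact_force: [-0.8, -0.4, 0.5]
opening: 0.218
finger_force: 51.3
d [-0.0015 -0.0007  0.0057] rv [ 0.0008  0.0033 -0.0001] t 18.55 pos [0.4577 0.0539 0.1536] rot(x,y,z cols) [[-0.996, 0.033, -0.084], [0.033, 0.999, 0.004], [0.084, 0.001, -0.996]] q [-0.1  -0.07  2.11 -0.01  1.18 -1.64]
d [-0.0175 -0.0007  0.0234] rv [ 0.0008 -0.1713 -0.0002] t 18.55 pos [0.4577 0.0539 0.1536] rot(x,y,z cols) [[-0.996, 0.033, -0.084], [0.033, 0.999, 0.004], [0.084, 0.001, -0.996]] q [-0.1  -0.07  2.11 -0.01  1.18 -1.64]
d [-0.036  -0.0007  0.0381] rv [ 8.000e-04 -3.458e-01 -3.000e-04] t 18.55 pos [0.4577 0.0539 0.1536] rot(x,y,z cols) [[-0.996, 0.033, -0.084], [0.033, 0.999, 0.004], [0.084, 0.001, -0.996]] q [-0.1  -0.07  2.11 -0.01  1.18 -1.64]
d [-0.0525 -0.0007  0.0476] rv [ 8.000e-04 -4.854e-01 -3.000e-04] t 18.55 pos [0.4577 0.0539 0.1536] rot(x,y,z cols) [[-0.996, 0.033, -0.084], [0.033, 0.999, 0.004], [0.084, 0.001, -0.996]] q [-0.1  -0.07  2.11 -0.01  1.18 -1.64]
d [-0.0677 -0.0007  0.0541] rv [ 8.000e-04 -6.076e-01 -4.000e-04] t 18.55 pos [0.4577 0.0539 0.1536] rot(x,y,z cols) [[-0.996, 0.033, -0.084], [0.033, 0.999, 0.004], [0.084, 0.001, -0.996]] q [-0.1  -0.07  2.11 -0.01  1.18 -1.64]
```

```bash
python3 inch.py '[[[-0.9,0,1.3,0,-0.085,0,0],[-1.75,0,2.25,0,-0.17,0,0],[-2.6,0,3.1,0,-0.26,0,0],[-3.6,0,3.75,0,-0.345,0,0],[-4.4,0,4.3,0,-0.415,0,0],[-5.25,0,4.7,0,-0.485,0,0],[-6,0,5.1,0,-0.55,0,0],[-6.77,0,5.35,0,-0.607,0,0],[-6.77,0,5.35,0,-0.607,0,0]]]'
python3 - <<'E'
from kin import *
from plant import ctrl
for f,z in((70,.217),(75,.216)):
    p,Rt=hang(np.radians(f),np.radians(40),(.03,z));go(p,Rt)
S=ctrl.read_camera("scene");D=ctrl.read_camera("side");pickle.dump((S,D),open("c7.pkl","wb"))
Rg=R.from_euler('z',PSI)*R.from_euler('y',-np.radians(70));s=ctrl.get_state()
C=s["eef_pos"]+Rg.apply([.095-g,0,.005-zt]);print("C",C,proj(D,[C,C+Rg.apply([.033,0,0]),C-Rg.apply([.033,0,0])]))
p=D["pixels"][140:250,280:345].astype(int);m=(p.min(2)>110)&(p.max(2)-p.min(2)<35);ys,xs=np.where(m)
for y in range(0,110,3):
    r=np.where(m[y])[0];print(y+140,(r.min()+280,r.max()+280,len(r)) if len(r) else "",end="; ")
E
```

```text
time: 19.68
eef_pos: [0.5197, 0.0518, 0.0939]
tcp_rot: [0.016, 0.966, -0.004, 0.257]
contact_force: [0.0, 0.6, -0.2]
opening: 0.216
finger_force: 51.4
d [-0.0008 -0.0006  0.0004] rv [ 0.0007 -0.0029 -0.0009] t 19.675 pos [0.5197 0.0518 0.0939] rot(x,y,z cols) [[-0.867, 0.033, 0.497], [0.03, 0.999, -0.016], [-0.498, 0.001, -0.867]] q [-0.12 -0.11  2.35  0.11  0.39 -1.74]
d [-0.0079 -0.0006  0.0099] rv [ 0.0007 -0.0901 -0.001 ] t 19.675 pos [0.5197 0.0518 0.0939] rot(x,y,z cols) [[-0.867, 0.033, 0.497], [0.03, 0.999, -0.016], [-0.498, 0.001, -0.867]] q [-0.12 -0.11  2.35  0.11  0.39 -1.74]
C [0.55723112 0.05044683 0.18683719] [[308.07621348 210.01286083]
 [303.25841986 198.16155626]
 [312.81875237 221.6789343 ]]
140 ; 143 ; 146 ; 149 ; 152 ; 155 ; 158 ; 161 ; 164 ; 167 ; 170 ; 173 ; 176 ; 179 ; 182 ; 185 (np.int64(307), np.int64(341), 29); 188 (np.int64(280), np.int64(336), 44); 191 ; 194 (np.int64(280), np.int64(280), 1); 197 (np.int64(302), np.int64(306), 5); 200 (np.int64(302), np.int64(305), 4); 203 (np.int64(302), np.int64(305), 4); 206 (np.int64(303), np.int64(310), 8); 209 (np.int64(304), np.int64(311), 8); 212 (np.int64(305), np.int64(313), 9); 215 (np.int64(307), np.int64(314), 8); 218 (np.int64(308), np.int64(315), 8); 221 (np.int64(310), np.int64(314), 5); 224 (np.int64(313), np.int64(315), 3); 227 ; 230 ; 233 ; 236 ; 239 ; 242 ; 245 ; 248 ;
```

```bash
python3 inch.py '[[[0.05,0,0.1,0,0,0,0],[0.05,0,0.1,0,0,0,0.23],[0.05,0,0.1,0,0,0,0.26],[0.05,0,0.1,0,0,0,0.32],[0.05,0,0.1,0,0,0,0.45],[0.05,0,0.1,0,0,0,0.6],[0.05,0,0.1,0,0,0,0.6]]]' 20
python3 inch.py '[[[0.5,0,-1,0,0,0,0.6],[1.5,0,-3,0,0,0,0.6],[2,0,-6,0,0,0,0.6],[2,0,-10,0,0,0,0.6],[2,0,-14,0,0,0,0.6],[2,0,-18,0,0,0,0.6],[2,0,-18,0,0,0,0.6]]]'
cat > chk.py <<'E'
from kin import *
from plant import ctrl
D=ctrl.read_camera("side");S=ctrl.read_camera("scene");pickle.dump((S,D),open("c8.pkl","wb"))
p=D["pixels"][185:290,285:345].astype(int);m=(p.min(2)>110)&(p.max(2)-p.min(2)<35)
print([(y+185,int(r.min()+285),int(r.max()+285)) for y in range(6,60,4) if len(r:=np.where(m[y])[0])])
def green(P,x0,x1,y0,y1):
    h=cv2.cvtColor(P[y0:y1,x0:x1],cv2.COLOR_RGB2HSV);m=((h[...,0]>55)&(h[...,0]<75)&(h[...,1]>150)&(h[...,2]>80)).astype(np.uint8)
    n,l,st,ce=cv2.connectedComponentsWithStats(m);return [(st[i].tolist(),(ce[i]+[x0,y0]).round(1).tolist()) for i in range(1,n) if st[i][4]>25]
print("side",green(D["pixels"],280,350,200,300));print("scene",green(S["pixels"],280,420,150,300))
print(ctrl.get_state()["time"])
E
python3 chk.py
```

```text
time: 20.65
eef_pos: [0.5202, 0.0518, 0.0929]
tcp_rot: [0.016, 0.966, -0.004, 0.258]
contact_force: [0.3, 0.7, 0.4]
opening: 0.597
finger_force: 0.0
time: 21.52
eef_pos: [0.4138, 0.0551, 0.2433]
tcp_rot: [0.016, 0.965, -0.004, 0.262]
contact_force: [0.6, 0.2, 0.2]
opening: 0.601
finger_force: 0.0
[(199, 301, 306), (203, 304, 307), (207, 300, 307), (211, 300, 308), (215, 300, 308), (219, 301, 307), (223, 302, 306), (227, 303, 305)]
side [([22, 36, 5, 23, 113], [304.0, 247.2])]
scene []
21.625
```

```bash
for i in 1 2 3; do python3 inch.py '[[[0,0,-1,0,0,0,0.6],[0,0,-1,0,0,0,0.6],[0,0,-1,0,0,0,0.6],[0,0,-1,0,0,0,0.6],[0,0,-1,0,0,0,0.6],[0,0,-1,0,0,0,0.6],[0,0,-1,0,0,0,0.6],[0,0,-1,0,0,0,0.6],[0,0,-1,0,0,0,0.6],[0,0,-1,0,0,0,0.6]]]' >/dev/null; python3 chk.py; done
python3 - <<'E'
from kin import *
S,D=pickle.load(open("c8.pkl","rb"))
for n,P in(("scene",S),("side",D)):
    p=P["pixels"];h=cv2.cvtColor(p,cv2.COLOR_RGB2HSV)
    r=(((h[...,0]<5)|(h[...,0]>175))&(h[...,1]>220)&(h[...,2]>120)).astype(np.uint8);r[:220]=0;r[320:]=0
    ys,xs=np.where(r);print(n,"red",len(xs),xs.min(),xs.max(),ys.min(),ys.max()) 
    y=((h[...,0]>20)&(h[...,0]<30)&(h[...,1]>180)&(h[...,2]>130));y[:100]=0;y[240:]=0;ys,xs=np.where(y);print("yellow",xs.min(),xs.max(),ys.min(),ys.max())
C=np.r_[XP,0]+[0.009,0.105,0]
M=R.from_euler('z',PSI)
for a in(0,1.2):
    u=M.apply(R.from_euler('z',-a).apply([.03,0,0]));k=np.array([.5485,.156,.069]);print(a,proj(S,[k+u,k-u]).round(0).tolist())
E
```

```text
[(199, 295, 309), (203, 308, 311), (207, 292, 313), (211, 292, 314), (215, 293, 314), (219, 295, 313), (223, 299, 310), (227, 301, 303)]
side [([19, 31, 7, 31, 150], [301.6, 246.0])]
scene []
22.975
[(199, 296, 309), (203, 308, 312), (207, 293, 314), (211, 293, 315), (215, 293, 315), (219, 295, 314), (223, 299, 311), (227, 303, 305)]
side [([22, 35, 6, 26, 146], [304.4, 247.8])]
scene []
24.325
[(199, 296, 309), (203, 308, 312), (207, 293, 314), (211, 292, 315), (215, 293, 315), (219, 295, 314), (223, 298, 311), (227, 302, 305)]
side [([21, 36, 7, 28, 154], [303.5, 248.7])]
scene []
25.675Traceback (most recent call last):
  File "<stdin>", line 6, in <module>
    return umr_minimum(a, axis, None, out, keepdims, initial, where)
ValueError: zero-size array to reduction operation minimum which has no identity
```

```bash
for i in 1 2 3; do python3 inch.py '[[[0,0,0,0,0,0,0.6],[0,0,0,0,0,0,0.6],[0,0,0,0,0,0,0.6],[0,0,0,0,0,0,0.6],[0,0,0,0,0,0,0.6],[0,0,0,0,0,0,0.6],[0,0,0,0,0,0,0.6],[0,0,0,0,0,0,0.6],[0,0,0,0,0,0,0.6],[0,0,0,0,0,0,0.6]]]' >/dev/null; python3 chk.py; done
python3 - <<'E'
from kin import *
S,D=pickle.load(open("c8.pkl","rb"))
M=R.from_euler('z',PSI)
for n,P in(("scene",S),("side",D)):
    h=cv2.cvtColor(P["pixels"],cv2.COLOR_RGB2HSV)
    m=(((h[...,0]<6)|(h[...,0]>174))&(h[...,1]>180)&(h[...,2]>90));m[:230]=0;m[310:]=0;m[:,:250]=0;m[:,400:]=0;ys,xs=np.where(m)
    print(n,"red",len(xs),xs.min(initial=999),xs.max(initial=0),ys.min(initial=999),ys.max(initial=0))
    y=((h[...,0]>18)&(h[...,0]<32)&(h[...,1]>150)&(h[...,2]>110));y[:110]=0;y[215:]=0;y[:,:250]=0;y[:,400:]=0;ys,xs=np.where(y);print("yellow",len(xs),xs.min(initial=999),xs.max(initial=0),ys.min(initial=999),ys.max(initial=0))
    for a in(0,1.2):
        u=M.apply(R.from_euler('z',-a).apply([.03,0,0]));k=np.array([.5485,.156,.069]);print(a,proj(P,[k+u,k-u]).round(0).tolist())
    print("ball",proj(P,[*XP,.251]))
E
```

```text
[(199, 297, 309), (203, 308, 312), (207, 293, 314), (211, 292, 315), (215, 293, 315), (219, 295, 313), (223, 298, 311), (227, 302, 305)]
side [([21, 36, 6, 28, 152], [303.4, 248.7])]
scene []
27.025
[(199, 296, 309), (203, 308, 312), (207, 293, 314), (211, 292, 315), (215, 293, 315), (219, 295, 314), (223, 298, 311), (227, 302, 305)]
side [([21, 36, 6, 29, 157], [303.4, 249.0])]
scene []
28.375
[(199, 296, 309), (203, 308, 312), (207, 293, 314), (211, 293, 315), (215, 293, 315), (219, 295, 314), (223, 298, 312), (227, 303, 305)]
side [([21, 32, 7, 29, 158], [303.6, 246.9])]
scene []
29.725
scene red 186 304 317 252 279
yellow 276 308 351 154 181
0 [[300.0, 255.0], [325.0, 267.0]]
1.2 [[316.0, 251.0], [308.0, 271.0]]
ball [[347.55557629 158.21699355]]
side red 140 307 318 267 284
yellow 182 281 317 183 205
0 [[300.0, 270.0], [325.0, 270.0]]
1.2 [[309.0, 266.0], [317.0, 275.0]]
ball [[315.10512584 185.04669131]]
```

```bash
python3 -c "
from plant import ctrl
print(ctrl.sign_off())"
```

```text
the job is handed in; nothing more can be done
None
```

The job is handed in: the knob is at its stop, the hook is fully out, and the ring hangs still on the hook behind the post with its grip down. The last camera checks agreed; the ring hangs turned partly round its vertical axis, and I moved neither the gourd nor the jar.

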